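Move the label printer's battery pack to the charger

ROBOT

A 6-joint arm with a two-finger parallel gripper is mounted at the origin on the work surface. World frame = base frame: x ahead of the robot, y to its left, z up, the work surface at z = 0. Lengths are in m, angles in rad, forces in N, time in s.
With the tool pointing down it reaches from about 0.35 to 0.725 m from the base axis. Payload 4.3 kg.
Tool frame: the origin (TCP) lies at the very end of the fingers, on their centre line; the grasp point (between the pads) lies 19 mm behind it (r.tcp_to_grasp is the y of the grasp point in the tool frame, in m); y points along the fingers, z is the direction in which the jaws open and shut, and the axes are right-handed (so a half turn about y gives the same grasp; the last joint's range is limited). The gripper opens to 85 mm and grips with 20 to 120 N. Pads are 22 mm wide; open, the fingers measure 114 mm over their backs; the gripper's body (76 mm by 85 mm) begins 54 mm behind the grasp point. The pads swing forward as they close: fully open they stand 13 mm farther back than shut.
Start: joints at [1.043, 0.377, 0.081, 1.274, 0, 1.46], TCP at [0.233, 0.526, 0.231] pointing down, gripper open.
Joint ranges: [-2.72, 2.72], [-0.84, 1.66], [-1.02, 1.22], [-1.77, 2.12], [-1.37, 1.28], [-3.14, 3.14]. Speed limits (rad/s): [2.57, 2.57, 3.14, 3.14, 3.14, 3.14].

INTERFACE

Orientations are given as a rotation vector (axis times angle).
In Python, from cell import observe, vision, workorder, nets, r gives the robot as it stands.
- The arm moves only by the tool drive_tool, never from a script. Its argument "deltas" is a list of rows, each a list of 2 entries, a list of its own where there are three numbers: the shift along the tool's x, y, z in m, then the turn about the tool's y in rad. A call has 1 to 8 rows; each row shifts and turns the commanded pose from where the row before left it, along the tool's axes as they then stand; what a row does not reach is not made up. A row lasts 1/8 s, in which the tool goes at most 62.5 mm and 10.7 degrees, less where a joint would pass 70% of its speed; a pose out of reach is approached as far as the arm can. A call is refused whole if a number of a shift passes 0.0625 or a number of a turn 0.188, either way. A call with a gripper value outside its range is refused whole. "hand" is the opening, from -1 (shut) to 1 (fully open), set as the call begins (left out, the last holds). The fingers move at their own pace and stop on an object; "grip_force" is the grip in N (left out, the last holds). Time passes only in rows, so rows that do not move let the fingers close. It gives the time, the measured TCP pose, the force and the opening at its end, in the units of the state.
- observe(): the state, without advancing time (a new reading comes with each control period).
- vision.snapshot(name): name is "side" or "top"; returns the picture (480x640x3 uint8, red, green, blue); there is no depth.
- vision.camera_info(name): a dict with "K" (3x3 intrinsics, pixels), "R" (3x3) and "t" (3): a world point X has camera coordinates R X + t. Camera axes: x right, y down, z forward; pixel columns grow to the right and rows downward; lengths in m; the calibration is good to about 2 mm. A picture is of the moment at which its call begins. camera_info takes no time and is no camera call.
- workorder.close_job(): hands the job in, once; it reports no verdict.
Trained networks look in the newest picture that a camera, given by its name, has taken for a name from the list of things; names that differ only in an ending like _2 or _b are one class to them, and where a whole thing is asked for, a point or a joint stands for the part that bears it (a point fixed in the world has none). Each returns a list of dicts, best first, with "confidence" (0 to 1); they miss things now and then, are a little off and sometimes report something else, mostly with a low value. They report only what shows in the picture. A call takes as long as a camera call. They do not tell look-alikes from the thing itself.
- nets.masks_of(camera, label): "region" (480x640 bool, what is visible of it).
- nets.tip_of(camera, label): "at" ([x, y, z] in m, in world coordinates, good to about 4 mm: a listed point, or the origin of a listed thing).
The state is a dict: "time_s": time; "joint_pos": joint angles; "qd": joint speeds; "tau": joint torques, N m; "eef_pos": TCP position; "tcp_rot": TCP orientation; "contact_force": force on the tool from outside, world axes, zero at the start; "moment": the same for the moment, N m; "gripper_width": finger opening in m.
Only numpy, scipy, OpenCV 4.12 (cv2) and the standard library are available. Lean on these libraries where they do the work, as an engineer would, in place of code of your own. Each camera call takes 0.05 s, during which the arm holds its last target.

TASK

The label printer's battery is flat: press in the pack's sprung tab, lift the pack out of the printer without forcing the latch, and push it gently down into the empty charger, the same way round, until it is fully home and the latch holds it when you let go. Squeeze and push with a light hand, and leave the other charger's pack and the things on the bench where they are.

Things in the scene. Friction and masses are not known exactly. Their poses are not given: they have to be found in the camera images.
- pack: Flat battery pack to move: dark plastic block 60 (x) x 34 (y) x 90 (z) mm, 170-340 g, origin at the centre of its underside, z up. At the start it stands in the printer's bay, axes parallel to the printer's, top 45 mm proud of it. A grey sprung tab stands on its +y side; its plain back is at y = -17 mm. Pinch tab and back together to press and lift: 41 mm wide at rest, 35 mm pressed.
- tab_pad (a point): Centre of the outer face (normal +y of the pack) of the tab's ribbed thumb pad, 24 mm wide, 54-89 mm above the pack's underside. At rest this face is at pack y = +24 mm; the tab slides straight in (-y) by at most 6 mm, to +18; 4 N starts it, 14 N holds it fully in. Over 70 N a side crushes it. Site axes as the pack's.
- catch (a point): Tip of the tab's catch, at rest at pack y = +22 mm, 33 mm above the underside, 20 mm wide: flat on top, ramped below. It hooks under a ledge, 34 mm above the floor of bay or well, in the +y wall. It is free with the tab pressed in 5 mm or more; press all 6 mm to be sure. It moves with the tab.
- printer: White label printer, fixed, x -65 to +65, y -45 to +145, 80 mm high, with a round clear hump (radius 30 mm, along x, top 108 mm high) at y = +108 mm. Origin on the bench below the centre of the battery bay, z up. Over 40 N between pack and printer breaks the latch.
- bay_floor (a point): Centre of the floor of the printer's bay, 35 mm above the bench; the pack's origin starts here. The bay opens upward, 63 (x) x 37 (y) mm inside, 45 mm deep: 1.5 mm play on each side of the pack. Axes as the printer's.
- charger: Empty charger, fixed: grey plinth 130 (x) x 90 (y) x 12 (z) mm, origin at the centre of its underside, z up. A white cradle on it, 80 x 62 mm, has a well like the printer's bay. The cradle is clamped with its centre at y = 0 but anywhere from x = -13 to +13 mm: no reading gives this, see it or feel for it. Over 40 N between pack and charger damages it.
- well_nominal (a point): Point 67 mm above the bench over the charger's centre, at the height of the well's rim, where the well's mouth would be with the cradle at x = 0. Well: 63 (x) x 37 (y) mm, 45 mm deep, 1.5 mm play. Its long rims (+y, -y) flare by 4 mm, its end rims (+x, -x) are square. Axes as the charger's; pocket and ledge for the catch in the +y wall. Does not follow the cradle.
- well_floor (a point): Height of the well's floor, 22 mm above the bench, over the charger's centre. Fully home the pack's underside is here, tab on the charger's +y side. A sprung brass contact meets the pack 8 mm higher and pushes up with 4.5 N, 9 N at home: hold the pack down while letting go, so that the catch springs under the ledge. Unlatched, it rises 8 mm. Does not follow the cradle.
- charger_full: Occupied charger, fixed: same plinth, cradle and sizes as the empty one, with the cradle at x = 0. Either charger may be the one nearer the printer. Origin at the centre of its underside.
- pack_full: The other pack, on charge in the occupied charger: same shape as the flat one, origin at the centre of its underside, 22 mm above the bench, top 112 mm above the bench. Leave it there.
- tape_roll: Bystander: brown ring of tape lying flat, 100 mm across, 48 mm high; origin under its centre.
- tape_roll2: Bystander: pale ring of tape lying flat, 92 mm across, 25 mm high; origin under its centre.
- tape_measure: Bystander: grey tape measure, 66 x 40 x 60 mm; origin under its centre.
- small_carton: Bystander: small carton, 110 x 80 x 60 mm; origin under its centre.
- stapler: Bystander: black stapler, 140 x 36 x 48 mm; origin under its centre.
- marker: Bystander: black marker pen lying along its x, 120 mm long, 16 mm thick; origin under its centre.
Mind the look-alikes: they are no part of the job. Leave any orange or purple look-alike of the pack alone.

How it is judged:
By the outcome, as a careful person would: the job done as asked, in the order asked, and still so for the second after the job is handed in, with the robot touching nothing.
It also fails if it takes over 72 s, if anything falls off the work surface, if the arm or the gripper's body presses on something with over 40 N, if the wrist force passes 120 N, or if a joint passes its speed limit or range.

## Working session

There is one attempt and no reset: what is moved stays moved. The work goes in short steps, Python scripts to look and compute and a tool call to move; the robot and the scene stay as the last step left them, time stands still between calls to the robot, and variables do not carry over. Pictures are saved under pics/ and viewed, and the job is handed in when it is done.

Besides the shell and the picture viewer there is one more tool, called as a command line: name --argument value ..., lists and objects as JSON in quotes. drive_tool: Moves the arm, as the interface text tells. Its arguments: {"type":"object","properties":{"deltas":{"type":"array"},"hand":{"type":"number"},"grip_force":{"type":"number"}},"required":["deltas"]}

```bash
ls; mkdir -p pics
python3 - <<'E'
from cell import observe, vision, workorder, nets, r
import cv2
s=observe(); print(s)
for c in ("side","top"):
    im=vision.snapshot(c); cv2.imwrite(f"pics/{c}0.png",im[:,:,::-1])
    print(c,vision.camera_info(c))
print(r.tcp_to_grasp)
E
```

```text
pics
{'time_s': 0.0, 'joint_pos': array([1.04267878e+00, 3.78116181e-01, 7.96570658e-02, 1.27438803e+00,
       1.39021394e-06, 1.46052233e+00]), 'qd': array([ 0.00016798,  0.000269  ,  0.00055775,  0.00019168,  0.00024087,
       -0.00032006]), 'tau': array([-1.33703934e-04, -4.63603342e+01,  2.69875985e+01,  2.09701160e-02,
       -2.94459096e-04, -1.01989431e-05]), 'eef_pos': array([0.23298669, 0.52498517, 0.23034261]), 'tcp_rot': array([-1.54778832,  0.32833855, -0.32731925]), 'contact_force': array([ 0.26852695,  0.5526014 , -0.17776493]), 'moment': array([0.01743793, 0.01667469, 0.04195357]), 'gripper_width': 0.08541645597086821}
side {'K': array([[439.90824397,   0.        , 311.69879987],
       [  0.        , 439.90824397, 234.41604741],
       [  0.        ,   0.        ,   1.        ]]), 'R': array([[ 0.99492038, -0.1005116 , -0.00555487],
       [-0.08199586, -0.77715855, -0.62394011],
       [ 0.0583962 ,  0.62122621, -0.78145241]]), 't': array([-0.54406099,  0.09249409,  1.02423964])}
top {'K': array([[607.42035687,   0.        , 322.91693991],
       [  0.        , 607.42035687, 235.13462944],
       [  0.        ,   0.        ,   1.        ]]), 'R': array([[ 0.02633294, -0.9995973 ,  0.01057395],
       [-0.99804973, -0.0268881 , -0.05633618],
       [ 0.05659781, -0.00906984, -0.99835586]]), 't': array([-0.02510889,  0.55966816,  1.38152101])}
-0.0187
```

View pics/side0.png

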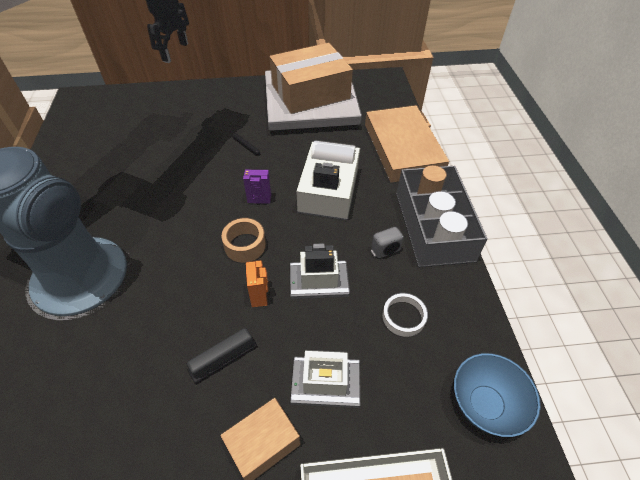

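View pics/top0.png

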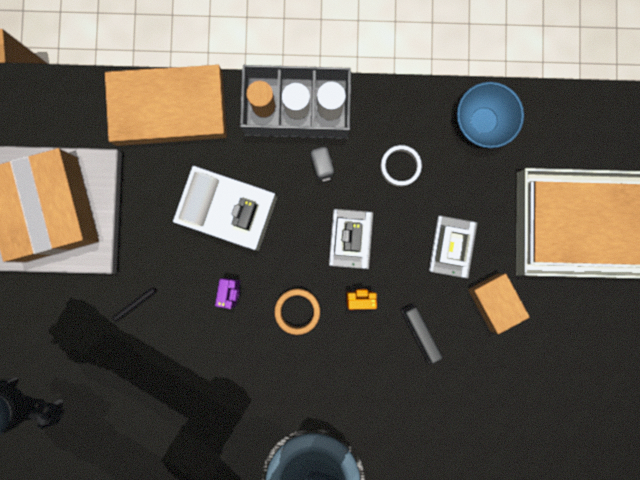

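Run:
```python
from cell import observe, vision, workorder, nets, r
for c in ("side","top"):
    for n in ["pack","tab_pad","printer","bay_floor","charger","well_nominal","charger_full"]:
        o=nets.tip_of(c,n); print(c,n,[(round(d['confidence'],2),[round(float(v),3) for v in d['at']]) for d in o[:4]])
print(observe()['time_s'])
```

```text
side pack [(0.88, [0.423, 0.204, -0.0]), (0.79, [0.414, -0.098, -0.002]), (0.68, [0.595, 0.165, 0.035])]
side tab_pad [(0.67, [0.554, -0.075, 0.022]), (0.61, [0.415, 0.176, 0.076]), (0.59, [0.6, 0.186, 0.105]), (0.57, [0.437, -0.095, 0.07])]
side printer [(0.72, [0.602, 0.165, 0.0])]
side bay_floor [(0.73, [0.599, 0.165, 0.034]), (0.37, [0.543, -0.308, 0.066])]
side charger [(0.66, [0.54, -0.308, -0.002]), (0.28, [0.34, -0.242, -0.003])]
side well_nominal [(0.89, [0.541, -0.309, 0.066])]
side charger_full [(0.62, [0.556, -0.071, 0.004])]
top pack [(0.97, [0.424, 0.201, 0.003]), (0.76, [0.414, -0.097, -0.001]), (0.66, [0.598, 0.169, 0.034])]
top tab_pad [(0.67, [0.602, 0.187, 0.111]), (0.61, [0.44, -0.094, 0.07]), (0.51, [0.419, 0.173, 0.071])]
top printer [(0.59, [0.596, 0.163, 0.001])]
top bay_floor [(0.76, [0.594, 0.163, 0.039])]
top charger [(0.86, [0.546, -0.305, -0.0])]
top well_nominal [(0.59, [0.541, -0.304, 0.068])]
top charger_full [(0.57, [0.555, -0.074, 0.001])]
0.8
```

Run:
```python
import cv2,numpy as np
t=cv2.imread('pics/top0.png'); s=cv2.imread('pics/side0.png')
a=cv2.resize(t[205:285,420:490],None,fx=8,fy=8,interpolation=cv2.INTER_CUBIC)[:600]
b=cv2.resize(s[340:410,285:365],None,fx=8,fy=8,interpolation=cv2.INTER_CUBIC)
c=cv2.resize(t[160:255,165:285],None,fx=6,fy=6,interpolation=cv2.INTER_CUBIC)
d=cv2.resize(s[130:220,290:365],None,fx=6,fy=6,interpolation=cv2.INTER_CUBIC)
for n,i in zip('abcd',(a,b,c,d)): cv2.imwrite(f'pics/c_{n}.png',i); print(i.shape)
```

```text
(600, 560, 3)
(560, 640, 3)
(570, 720, 3)
(540, 450, 3)
```

View pics/c_a.png

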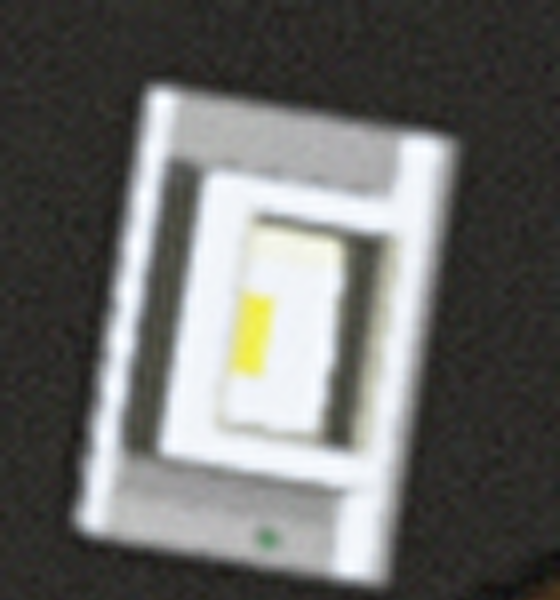

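View pics/c_b.png

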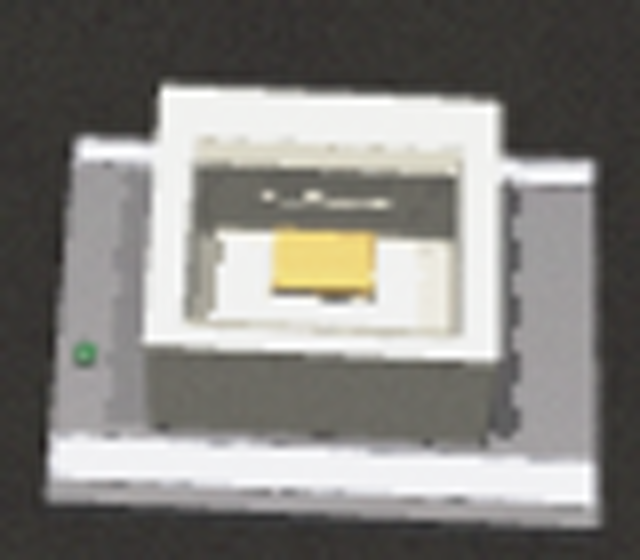

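View pics/c_c.png

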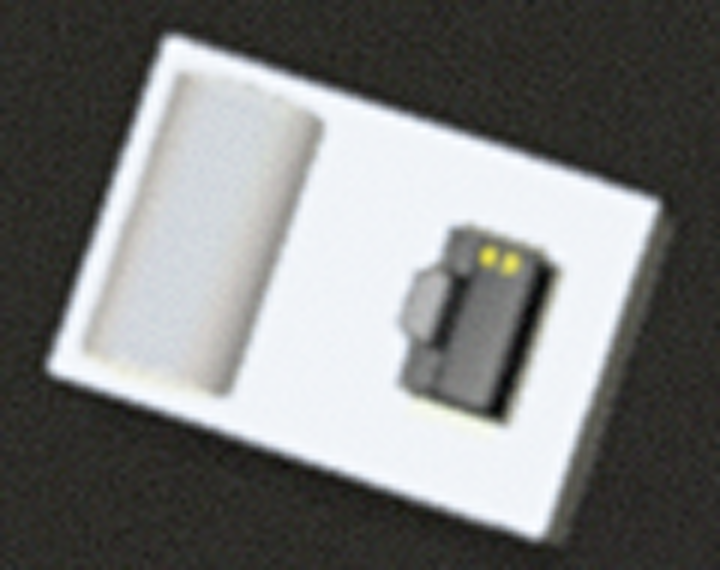

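View pics/c_d.png

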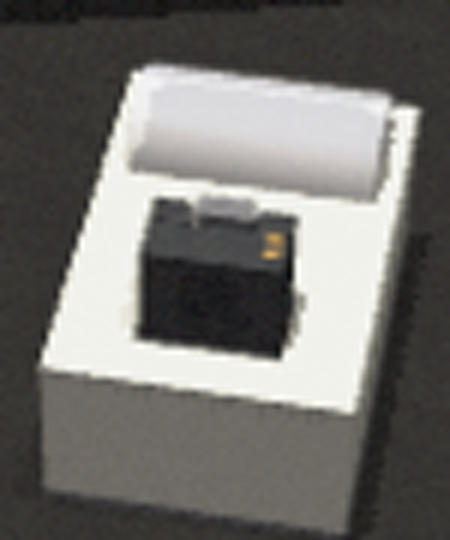

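```bash
cat > h.py <<'E'
import numpy as np, cv2
from scipy.optimize import least_squares
from scipy.ndimage import map_coordinates
def proj(ci,X):
    c=X@ci['R'].T+ci['t']; p=c@ci['K'].T; return p[:,:2]/p[:,2:]
def back(ci,uv,z):
    d=ci['R'].T@np.linalg.inv(ci['K'])@np.array([*uv,1.]); o=-ci['R'].T@ci['t']
    return o+d*(z-o[2])/d[2]
def w(p,L):
    x,y,a=p; c,s=np.cos(a),np.sin(a); L=np.atleast_2d(L)
    return np.c_[x+c*L[:,0]-s*L[:,1],y+s*L[:,0]+c*L[:,1],L[:,2]]
def fit(img,ci,edges,p0,win=3,iters=8,verbose=True,fixyaw=None):
    """edges: list of (A,B) local 3d ends. finds strongest gradient near."""
    g=cv2.GaussianBlur(img.mean(2).astype(np.float32),(0,0),0.7); p=np.array(p0,float)
    for it in range(iters):
        obs=[]
        W=win if it<4 else max(1.5,win/2)
        for k,(A,B) in enumerate(edges):
            A=np.array(A,float);B=np.array(B,float)
            for f in np.linspace(.08,.92,25):
                L=A+(B-A)*f; q=proj(ci,w(p,L))[0]; q2=proj(ci,w(p,L+(B-A)*.01))[0]
                t=q2-q; t/=np.linalg.norm(t); n=np.array([-t[1],t[0]])
                s=np.arange(-W,W+.01,.1); pts=q[:,None]+n[:,None]*s
                v=map_coordinates(g,[pts[1],pts[0]],order=1); d=np.abs(np.gradient(v))
                i=d.argmax()
                if d[i]<1.0: continue
                m=slice(max(0,i-6),i+7); off=(s[m]*d[m]).sum()/d[m].sum()
                obs.append((L,n,q@n+off,k))
        Ls=np.array([o[0] for o in obs]);N=np.array([o[1] for o in obs]);D=np.array([o[2] for o in obs])
        def f(p):
            pp=p if fixyaw is None else np.r_[p[:2],fixyaw]
            return (proj(ci,w(pp,Ls))*N).sum(1)-D
        r=least_squares(f,p,loss='soft_l1',f_scale=.3); p=r.x
        if fixyaw is not None: p[2]=fixyaw
    if verbose:
        res=f(p); K=np.array([o[3] for o in obs])
        print('  per-edge n,med,std px:',[(int((K==k).sum()),round(float(np.median(res[K==k])),2),round(float(res[K==k].std()),2)) for k in range(len(edges)) if (K==k).any()])
    return p
def rect(x0,x1,y0,y1,z,which='-y+x+y-x'):
    e={'-y':((x0,y0,z),(x1,y0,z)),'+x':((x1,y0,z),(x1,y1,z)),'+y':((x1,y1,z),(x0,y1,z)),'-x':((x0,y1,z),(x0,y0,z))}
    return [e[which[i:i+2]] for i in range(0,len(which),2)]
E
python3 - <<'E'
from cell import vision
from h import *
ims={c:cv2.imread(f'pics/{c}0.png') for c in('side','top')}
ci={c:vision.camera_info(c) for c in ims}
def R(name,c,edges,p0,**k):
    p=fit(ims[c],ci[c],edges,p0,**k); print(name,c,np.round(p[:2]*1e3,1),round(np.degrees(p[2]),2)); return p
pp=(.598,.166,-.33); pc=(.543,-.306,-.165)
m=.001
P=rect(-.065,.065,-.045,.145,.08)
for c in ims: R('printer',c,P,pp,win=5)
for c in ims: R('printer w/o +y',c,rect(-.065,.065,-.045,.145,.08,'-y+x-x'),pp,win=5)
for c in ims: R('packtop',c,rect(-.03,.03,-.017,.017,.125,'+x-x-y' if c=='top' else '+x-x'),pp,win=3)
for c in ims: R('plinth',c,rect(-.065,.065,-.045,.045,.012,'+x-x-y+y' if c=='top' else '+x-x'),pc,win=4)
for c in ims: R('plinthbottom',c,rect(-.065,.065,-.045,.045,.0,'+x-x-y+y' if c=='top' else '+x-x-y'),pc,win=4)
for c in ims: R('cradle',c,rect(-.04,.04,-.031,.031,.067,'+x-x+y'),pc,win=4)
E
```

```text
per-edge n,med,std px: [(25, -0.37, 0.13), (25, -0.18, 0.16), (25, -1.34, 0.39), (25, -0.13, 0.15)]
printer side [598.4 161.9] -17.5
  per-edge n,med,std px: [(25, -0.41, 0.14), (25, -0.55, 0.13), (25, -0.42, 0.17), (25, -0.56, 0.15)]
printer top [597.  162.8] -17.31
  per-edge n,med,std px: [(25, -0.03, 0.14), (25, -0.1, 0.18), (25, -0.13, 0.11)]
printer w/o +y side [598.1 160.7] -17.3
  per-edge n,med,std px: [(25, 0.0, 0.14), (25, -0.57, 0.09), (25, -0.58, 0.1)]
printer w/o +y top [596.8 161.9] -17.42Traceback (most recent call last):
  File "<stdin>", line 12, in <module>
  File "<stdin>", line 6, in R
  File "h.py", line 33, in fit
    r=least_squares(f,p,loss='soft_l1',f_scale=.3); p=r.x
    return func(*args, **kwargs)
    vector_fun = VectorFunction(
        fun_wrapped,
    ...<6 lines>...
        workers=workers
    )
    self._update_fun()
    ~~~~~~~~~~~~~~~~^^
    self.f = self.fun_wrapped(xp_copy(self.x))
             ~~~~~~~~~~~~~~~~^^^^^^^^^^^^^^^^^
    return np.atleast_1d(self.fun(x))
                         ~~~~~~~~^^^
    return self.f(x, *self.args, **self.kwargs)
           ~~~~~~^^^^^^^^^^^^^^^^^^^^^^^^^^^^^^
  File "h.py", line 32, in f
    return (proj(ci,w(pp,Ls))*N).sum(1)-D
                    ~^^^^^^^
  File "h.py", line 11, in w
    return np.c_[x+c*L[:,0]-s*L[:,1],y+s*L[:,0]+c*L[:,1],L[:,2]]
                     ~^^^^^
IndexError: index 0 is out of bounds for axis 1 with size 0
```

Run:
```python
from cell import vision
from h import *
ims={c:cv2.imread(f'pics/{c}0.png') for c in('side','top')}
ci={c:vision.camera_info(c) for c in ims}
def R(name,c,edges,p0,**k):
    try: p=fit(ims[c],ci[c],edges,p0,**k)
    except Exception as e: print(name,c,'fail'); return
    print(name,c,np.round(p[:2]*1e3,1),round(np.degrees(p[2]),2)); return p
pc=(.543,-.306,-.14)
for c in ims: R('plinth',c,rect(-.065,.065,-.045,.045,.012,'+x-x-y+y' if c=='top' else '+x-x'),pc,win=4)
for c in ims: R('plinthbottom',c,rect(-.065,.065,-.045,.045,.0,'+x-x-y+y' if c=='top' else '+x-x-y'),pc,win=4)
for c in ims: R('cradle',c,rect(-.04,.04,-.031,.031,.067,'+x-x+y' if c=='top' else '-y+x-x+y'),pc,win=4)
for c in ims: R('wellmouth',c,rect(-.0315,.0315,-.0225,.0225,.067,'+x-x-y+y'),pc,win=3)
# overlay printing
def ov(c,lst,crop,sc,fn):
    x0,y0,x1,y1=crop; im=cv2.resize(ims[c][y0:y1,x0:x1],None,fx=sc,fy=sc,interpolation=cv2.INTER_CUBIC)
    for p,ed,col in lst:
        for A,B in ed:
            q=((proj(ci[c],w(p,np.array([A,B])))-[x0,y0]+.5)*sc).astype(int)
            cv2.line(im,tuple(map(int,q[0])),tuple(map(int,q[1])),col,1)
    cv2.imwrite(fn,im)
p=(.5425,-.306,np.radians(-9))
L=[(p,rect(-.065,.065,-.045,.045,.012),(0,255,0)),(p,rect(-.04,.04,-.031,.031,.067),(0,0,255)),(p,rect(-.0315,.0315,-.0185,.0185,.022),(255,0,0))]
ov('top',L,(420,205,490,280),8,'pics/o1.png'); ov('side',L,(285,340,365,410),8,'pics/o2.png')
pp=(.5975,.162,np.radians(-17.4))
L=[(pp,rect(-.065,.065,-.045,.145,.08),(0,255,0)),(pp,rect(-.03,.03,-.017,.017,.125),(0,0,255)),(pp,rect(-.012,.012,.016,.024,.124),(255,0,0))]
ov('top',L,(165,160,285,255),6,'pics/o3.png'); ov('side',L,(290,130,365,220),6,'pics/o4.png')
```

```text
plinth side fail
  per-edge n,med,std px: [(25, -0.36, 0.26), (25, -0.37, 0.23), (25, 0.08, 0.28), (25, 0.01, 0.4)]
plinth top [ 542.5 -310.7] -8.15
  per-edge n,med,std px: [(25, -0.56, 0.38), (25, -0.4, 0.15), (25, 0.01, 0.21)]
plinthbottom side [ 542.6 -307.6] -8.66
  per-edge n,med,std px: [(25, -0.61, 0.22), (25, -0.62, 0.25), (25, -0.08, 0.28), (25, -0.1, 0.39)]
plinthbottom top [ 543.  -313.4] -7.97
  per-edge n,med,std px: [(25, -0.09, 0.18), (25, -0.24, 0.41), (25, -0.18, 0.23), (25, -0.13, 0.2)]
cradle side [ 541.2 -307.2] -8.92
  per-edge n,med,std px: [(24, -0.03, 0.48), (24, -0.04, 0.17), (25, -0.01, 0.14)]
cradle top [ 541.2 -305.5] -8.77
  per-edge n,med,std px: [(19, -0.06, 0.52), (19, -0.01, 0.25), (12, -0.79, 0.6), (25, -0.2, 0.23)]
wellmouth side [ 542.8 -299. ] -9.72
  per-edge n,med,std px: [(16, -1.12, 0.21), (25, -0.34, 0.2), (23, 0.43, 0.3), (25, 0.28, 0.18)]
wellmouth top [ 534.9 -295.3] -7.8
```

View pics/o1.png

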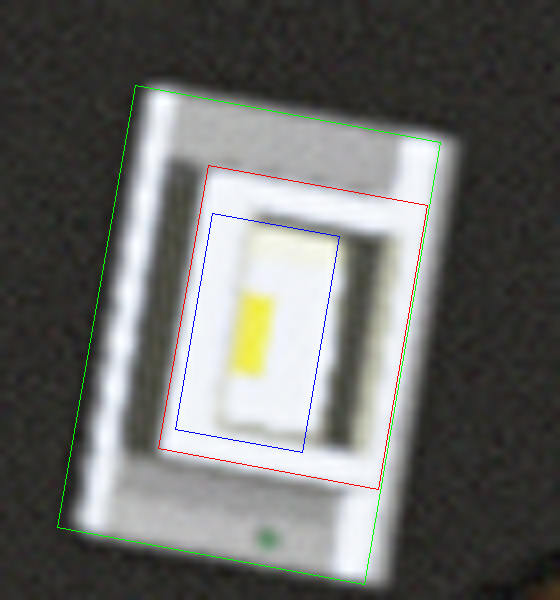

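View pics/o2.png

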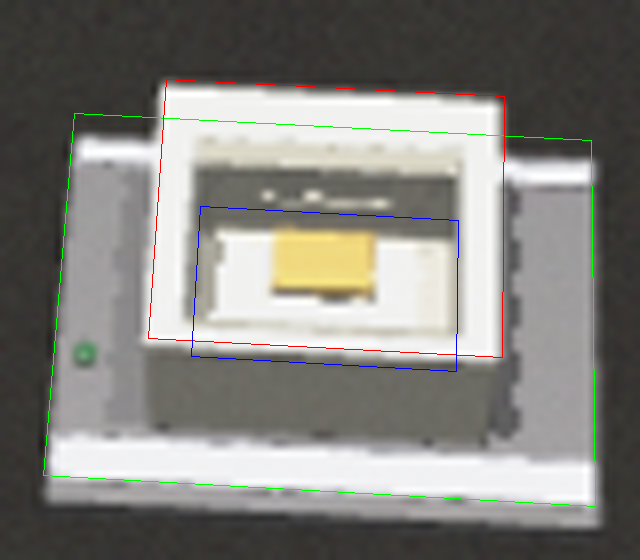

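View pics/o3.png

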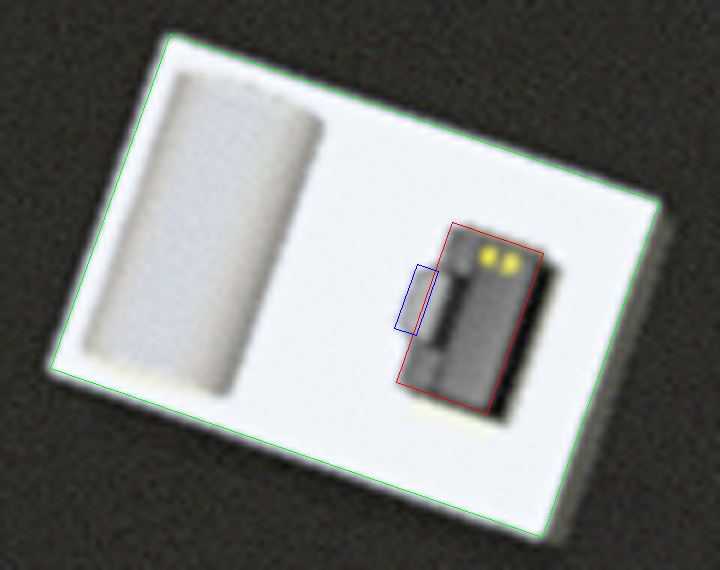

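View pics/o4.png

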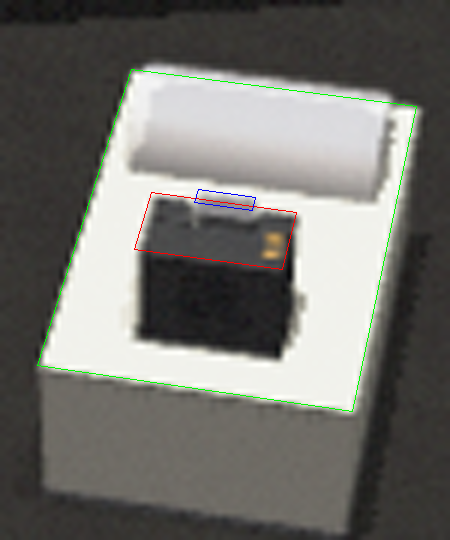

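Run:
```python
from cell import vision
from h import *
ims={c:cv2.imread(f'pics/{c}0.png') for c in('side','top')}
ci={c:vision.camera_info(c) for c in ims}
for c in ci: print(c,-ci[c]['R'].T@ci[c]['t'])
def R(name,c,edges,p0,**k):
    try: p=fit(ims[c],ci[c],edges,p0,**k)
    except Exception as e: print(name,c,'fail'); return
    print(name,c,np.round(p[:2]*1e3,1),round(np.degrees(p[2]),2)); return p
pp=(.5965,.1585,np.radians(-17.4)); pc=(.5425,-.310,np.radians(-8.8))
a=[((-.03,-.017,.08),(-.03,-.017,.125)),((.03,-.017,.08),(.03,-.017,.125)),((-.03,-.017,.08),(.03,-.017,.08)),((-.03,.017,.125),(-.014,.017,.125)),((.014,.017,.125),(.03,.017,.125))]
R('pack','side',a+rect(-.03,.03,-.017,.017,.125,'-x+x'),pp,win=3,fixyaw=np.radians(-17.4))
R('pack','top',rect(-.03,.03,-.017,.017,.125,'+x-x')+[((-.03,-.017,.08),(.03,-.017,.08)),((-.03,.017,.125),(-.014,.017,.125)),((.014,.017,.125),(.03,.017,.125)),((-.03,-.017,.125),(.03,-.017,.125))],pp,win=3,fixyaw=np.radians(-17.4))
Y=np.radians(-8.8)
R('plinth','side',rect(-.065,.065,-.045,.045,.012,'+x-x')+rect(-.065,.065,-.045,.045,0,'-y')+[((-.065,.045,.012),(-.05,.045,.012)),((.05,.045,.012),(.065,.045,.012))],pc,win=4,fixyaw=Y)
R('plinth','top',rect(-.065,.065,-.045,.045,.012,'+x-x-y+y'),pc,win=4,fixyaw=Y)
for c in ims: R('mouth',c,rect(-.0315,.0315,-.0225,.0225,.067,'+x-x-y' if c=='side' else '+x-x-y'),pc,win=3,fixyaw=Y)
def ov(c,lst,crop,sc,fn):
    x0,y0,x1,y1=crop; im=cv2.resize(ims[c][y0:y1,x0:x1],None,fx=sc,fy=sc,interpolation=cv2.INTER_CUBIC)
    for p,ed,col in lst:
        for A,B in ed:
            q=((proj(ci[c],w(p,np.array([A,B])))-[x0,y0]+.5)*sc).astype(int)
            cv2.line(im,tuple(map(int,q[0])),tuple(map(int,q[1])),col,1)
    return im
p=(.5415,-.310,Y)
L=[(p,rect(-.065,.065,-.045,.045,.012),(0,255,0)),(p,rect(-.04,.04,-.027,.035,.067),(0,0,255)),(p,rect(-.0315,.0315,-.0225,.0225,.067),(255,0,255)),(p,rect(-.0315,.0315,-.0185,.0185,.022),(255,0,0))]
A=ov('top',L,(420,205,490,275),8,''); B=ov('side',L,(285,340,365,410),8,'')
cv2.imwrite('pics/o5.png',cv2.resize(np.hstack([A,B[:560]]),None,fx=.66,fy=.66))
L=[(pp,rect(-.03,.03,-.017,.017,.125),(0,0,255)),(pp,rect(-.012,.012,.016,.024,.124),(255,0,0)),(pp,rect(-.03,.03,-.017,.017,.08),(0,255,0))]
A=ov('top',L,(225,190,265,240),10,''); B=ov('side',L,(305,155,345,205),10,'')
cv2.imwrite('pics/o6.png',np.hstack([A,B]))
```

```text
side [ 0.4890698  -0.61908638  0.85508312]
top [0.48104679 0.0024798  1.41104467]
  per-edge n,med,std px: [(25, 0.05, 0.24), (25, -0.79, 0.37), (25, -0.84, 0.12), (25, 0.27, 0.25), (25, 0.19, 0.2), (25, -0.31, 0.19), (25, -0.05, 0.49)]
pack side [599.2 158.2] -17.4
  per-edge n,med,std px: [(25, -0.97, 0.32), (25, -0.62, 0.2), (25, -0.41, 0.17), (25, -0.0, 0.17), (25, -0.0, 0.25), (25, 0.42, 0.13)]
pack top [596.3 162.1] -17.4
  per-edge n,med,std px: [(25, -0.02, 0.38), (25, -0.03, 0.14), (25, 1.66, 0.09), (25, -0.4, 0.21), (25, -0.18, 0.19)]
plinth side [ 542.1 -311. ] -8.8
  per-edge n,med,std px: [(25, -0.29, 0.24), (25, -0.34, 0.27), (25, -0.0, 0.34), (25, -0.02, 0.44)]
plinth top [ 542.5 -310.5] -8.8
  per-edge n,med,std px: [(24, -0.13, 0.48), (24, -0.04, 0.23), (25, -0.02, 0.24)]
mouth side [ 539.9 -315.7] -8.8
  per-edge n,med,std px: [(21, 0.06, 0.23), (21, 0.1, 0.4), (25, 0.0, 0.29)]
mouth top [ 539.3 -319.1] -8.8
```

View pics/o5.png

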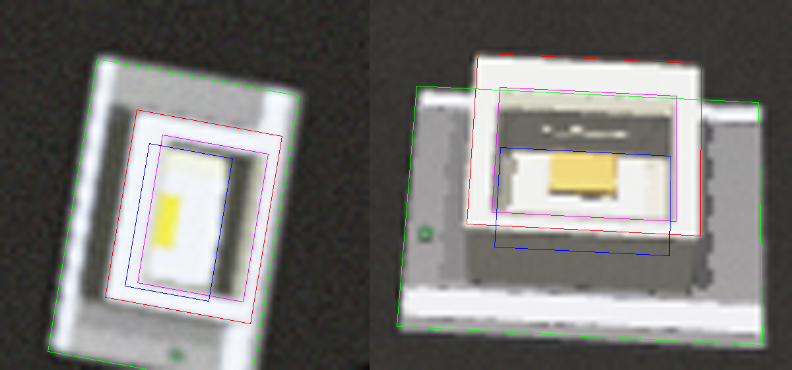

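View pics/o6.png

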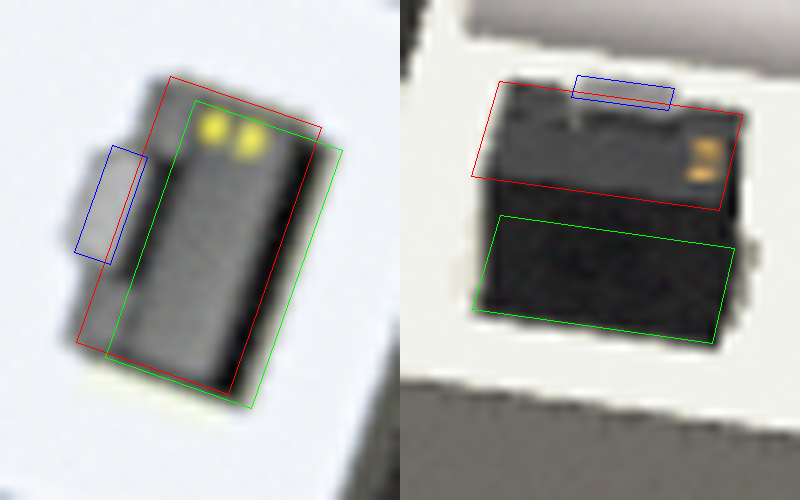

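```bash
cat >> h.py <<'E'
from scipy.spatial.transform import Rotation as Rn
def goto(s,tx,ty,tz,yaw):
    """tool z axis wanted along +-(pack y at yaw); prints total turn and tool-frame shift after turn"""
    M=Rn.from_rotvec(s['tcp_rot']).as_matrix(); p=s['eef_pos']
    print('tool x,y,z world\n',np.round(M.T,3),'pos',np.round(p,4),'q',np.round(s['joint_pos'],2))
    ang=np.arctan2(M[1,2],M[0,2])
    for tgt in (yaw+np.pi/2,yaw-np.pi/2):
        d=(tgt-ang+np.pi)%(2*np.pi)-np.pi
        print('yaw change world',round(d,4),'=> turn about tool y',round(-d,4),'q6 est ',)
        M2=Rn.from_rotvec([0,0,d]).as_matrix()@M
        D=np.array([tx,ty,tz])-p
        print('  shift now-frame',np.round(M.T@D,4),' final-frame',np.round(M2.T@D,4))
E
python3 - <<'E'
from cell import observe
from h import *
s=observe(); p=(.5975,.160,np.radians(-17.4))
t=w(p,[0,.0005,.170])[0]; print(t); goto(s,*t,p[2])
E
```

```text
[0.59764952 0.16047712 0.17      ]
tool x,y,z world
 [[ 0.914 -0.406  0.   ]
 [ 0.     0.    -1.   ]
 [ 0.406  0.914  0.   ]] pos [0.2333 0.5256 0.2314] q [1.04 0.38 0.08 1.27 0.   1.46]
yaw change world 0.1141 => turn about tool y -0.1141 q6 est 
  shift now-frame [ 0.4811  0.0613 -0.1859]  final-frame [ 0.4568  0.0613 -0.2395]
yaw change world -3.0275 => turn about tool y 3.0275 q6 est 
  shift now-frame [ 0.4811  0.0613 -0.1859]  final-frame [-0.4568  0.0614  0.2394]
```

drive_tool --deltas '[[[0,0,0],-0.114],[[0.045,0,-0.024],0],[[0.045,0,-0.024],0],[[0.045,0,-0.024],0],[[0.045,0,-0.024],0],[[0.045,0,-0.024],0],[[0.045,0,-0.024],0],[[0.045,0,-0.024],0]]' --hand 1 --grip_force 30

```text
time_s: 1.8
eef_pos: [0.4847, 0.2698, 0.2315]
tcp_rot: [-1.557, 0.238, -0.239]
contact_force: [0.0, -0.3, 0.3]
gripper_width: 0.0852
```

drive_tool --deltas '[[[0.045,0,-0.024],0],[[0.045,0,-0.024],0],[[0.04,0.02,-0.02],0],[[0,0,0],0],[[0,0,0],0]]'

```text
time_s: 2.42
eef_pos: [0.5869, 0.1675, 0.2113]
tcp_rot: [-1.557, 0.239, -0.238]
contact_force: [0.7, 0.0, 0.1]
gripper_width: 0.0855
```

Run:
```python
from cell import observe,vision
from h import *
s=observe(); p=(.5975,.160,np.radians(-17.4))
t=w(p,[0,.0005,.088])[0]; goto(s,*t,p[2]); print(s['time_s'],s['contact_force'])
for c in ("side","top"):
    im=vision.snapshot(c)[:,:,::-1]; cv2.imwrite(f"pics/{c}1.png",im)
a=cv2.resize(cv2.imread('pics/side1.png')[90:220,260:390],None,fx=4,fy=4); b=cv2.resize(cv2.imread('pics/top1.png')[140:270,180:310],None,fx=4,fy=4)
cv2.imwrite('pics/m1.png',cv2.resize(np.hstack([a,b]),None,fx=.75,fy=.75))
```

```text
tool x,y,z world
 [[ 0.954 -0.299 -0.001]
 [-0.001  0.    -1.   ]
 [ 0.299  0.954  0.   ]] pos [0.5869 0.1675 0.2113] q [0.17 0.46 0.15 1.27 0.   0.48]
yaw change world 0.0002 => turn about tool y -0.0002 q6 est 
  shift now-frame [ 0.0125  0.1233 -0.0035]  final-frame [ 0.0125  0.1233 -0.0035]
yaw change world -3.1414 => turn about tool y 3.1414 q6 est 
  shift now-frame [ 0.0125  0.1233 -0.0035]  final-frame [-0.0123  0.1233  0.0035]
2.425 [0.70379111 0.01148531 0.09835836]
```

View pics/m1.png

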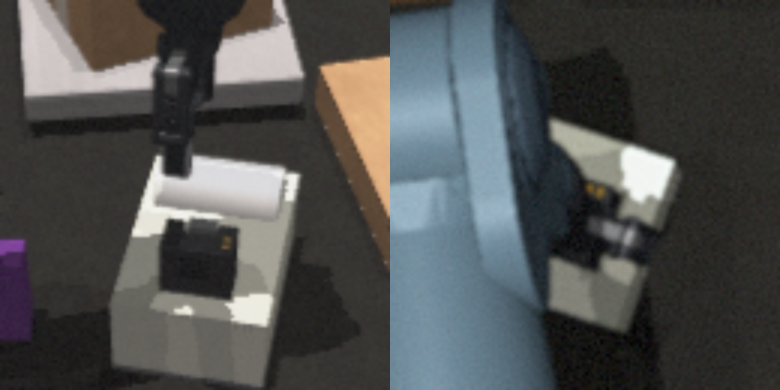

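drive_tool --deltas '[[[0.0125,0.02,-0.0035],0],[[0,0.025,0],0],[[0,0.025,0],0],[[0,0.025,0],0],[[0,0.015,0],0],[[0,0.01,0],0],[[0,0,0],0],[[0,0,0],0]]'

```text
time_s: 3.52
eef_pos: [0.5989, 0.1604, 0.0923]
tcp_rot: [-1.557, 0.237, -0.24]
contact_force: [-0.2, 1.0, 0.1]
gripper_width: 0.0851
```

Run:
```python
from cell import observe,vision
from h import *
s=observe(); p=(.5975,.160,np.radians(-17.4))
t=w(p,[0,.0005,.088])[0]; goto(s,*t,p[2]); print(s['time_s'],s['contact_force'])
for c in ("side","top"):
    im=vision.snapshot(c)[:,:,::-1]; cv2.imwrite(f"pics/{c}2.png",im)
a=cv2.resize(cv2.imread('pics/side2.png')[120:220,280:380],None,fx=4,fy=4); b=cv2.resize(cv2.imread('pics/top2.png')[160:260,190:290],None,fx=4,fy=4)
cv2.imwrite('pics/m2.png',np.hstack([a,b]))
```

```text
tool x,y,z world
 [[ 0.954 -0.299  0.002]
 [ 0.002  0.    -1.   ]
 [ 0.299  0.954  0.001]] pos [0.5989 0.1604 0.0923] q [ 0.16  0.54 -0.04  1.    0.    0.46]
yaw change world 0.0 => turn about tool y -0.0 q6 est 
  shift now-frame [-0.0013  0.0043 -0.0003]  final-frame [-0.0013  0.0043 -0.0003]
yaw change world -3.1416 => turn about tool y 3.1416 q6 est 
  shift now-frame [-0.0013  0.0043 -0.0003]  final-frame [0.0013 0.0043 0.0003]
3.525 [-0.21680081  0.98354827  0.11508897]
```

View pics/m2.png

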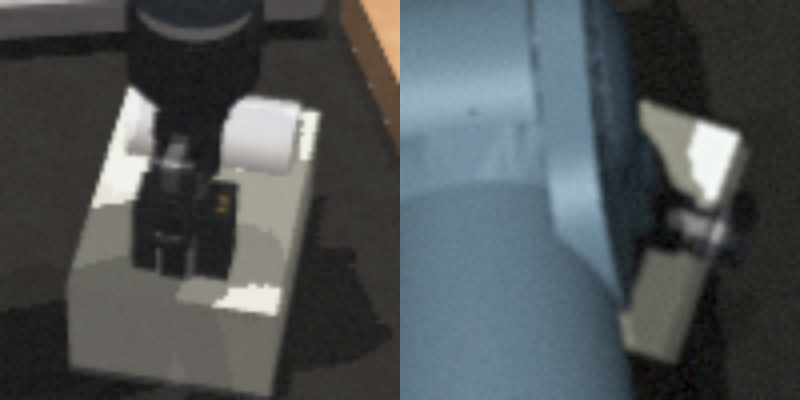

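drive_tool --deltas '[[[-0.001,0.0045,0],0],[[0,0,0],0],[[0,0,0],0],[[0,0,0],0]]' --hand 0.1 --grip_force 25

```text
time_s: 4.12
eef_pos: [0.5974, 0.1615, 0.087]
tcp_rot: [-1.556, 0.238, -0.238]
contact_force: [-0.6, 4.8, -0.1]
gripper_width: 0.0468
```

drive_tool --deltas '[[[0,0,0],0],[[0,0,0],0],[[0,0,0],0],[[0,0,0],0],[[0,0,0],0]]' --hand -0.3

```text
time_s: 4.75
eef_pos: [0.5982, 0.1612, 0.0878]
tcp_rot: [-1.556, 0.237, -0.24]
contact_force: [0.2, 5.4, 4.5]
gripper_width: 0.0333
```

drive_tool --deltas '[[[0,0,0.001],0],[[0,0,0],0],[[0,0,0],0],[[0,0,0],0]]' --hand -1 --grip_force 28

```text
time_s: 5.25
eef_pos: [0.5982, 0.1614, 0.0878]
tcp_rot: [-1.557, 0.237, -0.24]
contact_force: [-0.1, 2.9, 6.3]
gripper_width: 0.0331
```

drive_tool --deltas '[[[0,-0.002,0],0],[[0,-0.002,0],0],[[0,0,0],0],[[0,0,0],0]]'

```text
time_s: 5.75
eef_pos: [0.597, 0.1615, 0.0901]
tcp_rot: [-1.558, 0.239, -0.237]
contact_force: [2.3, 4.0, -5.1]
gripper_width: 0.0334
```

drive_tool --deltas '[[[0,-0.002,0],0],[[0,-0.002,0],0],[[0,-0.002,0],0],[[0,0,0],0]]'

```text
time_s: 6.25
eef_pos: [0.5972, 0.1615, 0.097]
tcp_rot: [-1.558, 0.239, -0.238]
contact_force: [0.3, 4.2, -2.8]
gripper_width: 0.0332
```

Run:
```python
from cell import observe,vision
from h import *
s=observe(); print(s['time_s'],s['eef_pos'],s['contact_force'],s['gripper_width'])
im=vision.snapshot('side')[:,:,::-1]; cv2.imwrite(f"pics/side3.png",im)
a=cv2.resize(im[120:220,280:380],None,fx=5,fy=5)
cv2.imwrite('pics/m3.png',a)
```

```text
6.25 [0.59723642 0.16146994 0.09699754] [ 0.28247353  4.2466575  -2.82894169] 0.033248866981506336
```

View pics/m3.png

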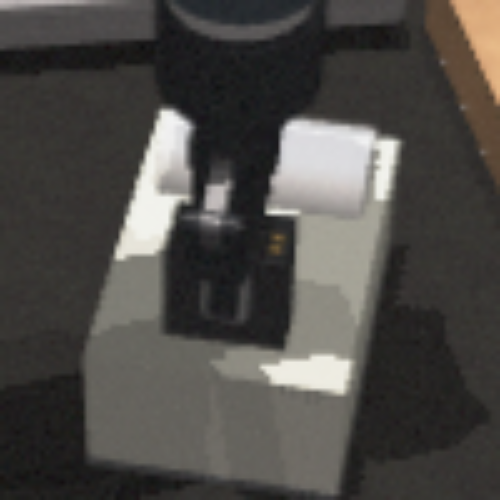

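drive_tool --deltas '[[[0,-0.003,0.001],0],[[0,-0.004,0],0],[[0,-0.004,0],0],[[0,-0.004,0],0],[[0,-0.004,0],0],[[0,-0.004,0],0],[[0,-0.004,0],0]]'

```text
time_s: 7.18
eef_pos: [0.5979, 0.1623, 0.1241]
tcp_rot: [-1.558, 0.238, -0.239]
contact_force: [0.3, -0.5, -3.2]
gripper_width: 0.0333
```

drive_tool --deltas '[[[0,-0.004,0],0],[[0,-0.005,0],0],[[0,-0.01,0],0],[[0,-0.02,0],0],[[0,-0.02,0],0],[[0,-0.02,0],0],[[0,-0.02,0],0],[[0,0,0],0]]'

```text
time_s: 8.18
eef_pos: [0.5993, 0.1626, 0.2252]
tcp_rot: [-1.556, 0.235, -0.242]
contact_force: [0.8, 0.2, -2.7]
gripper_width: 0.0332
```

Run:
```python
from cell import observe,vision
from h import *
s=observe(); print(s['time_s'],s['eef_pos'],s['contact_force'],s['gripper_width'])
im=vision.snapshot('side')[:,:,::-1]; cv2.imwrite(f"pics/side4.png",im)
a=cv2.resize(im[80:220,270:390],None,fx=4,fy=4)
cv2.imwrite('pics/m4.png',a)
p=(.5405,-.310,np.radians(-8.85)); t=w(p,[0,.0005,.22])[0]; goto(s,*t,p[2])
```

```text
8.175 [0.59930592 0.1626493  0.22523525] [ 0.75797881  0.17064542 -2.74360553] 0.03319109976968368
tool x,y,z world
 [[ 0.954 -0.299  0.004]
 [ 0.005  0.001 -1.   ]
 [ 0.299  0.954  0.002]] pos [0.5993 0.1626 0.2252] q [0.16 0.47 0.21 1.3  0.   0.47]
yaw change world 0.1493 => turn about tool y -0.1493 q6 est 
  shift now-frame [ 0.0852  0.0046 -0.4681]  final-frame [ 0.0146  0.0043 -0.4756]
yaw change world -2.9923 => turn about tool y 2.9923 q6 est 
  shift now-frame [ 0.0852  0.0046 -0.4681]  final-frame [-0.0146  0.0062  0.4756]
```

View pics/m4.png

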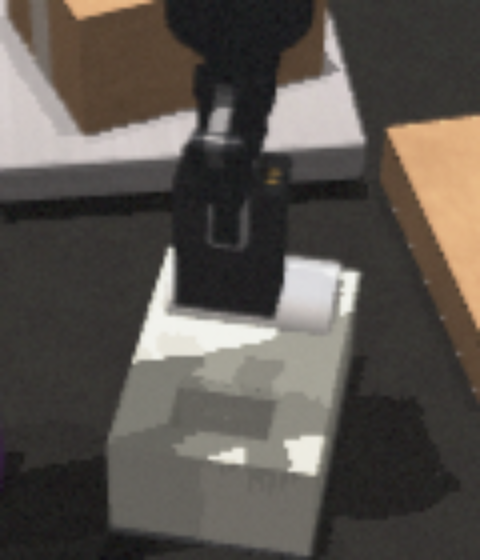

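drive_tool --deltas '[[[0,0,0],-0.075],[[0,0,0],-0.074],[[0.002,0,-0.03],0],[[0.002,0,-0.045],0],[[0.002,0,-0.045],0],[[0.002,0,-0.045],0],[[0.002,0,-0.045],0],[[0.002,0,-0.045],0]]'

```text
time_s: 9.22
eef_pos: [0.5694, -0.0926, 0.2215]
tcp_rot: [-1.567, 0.123, -0.12]
contact_force: [1.0, -0.6, -2.5]
gripper_width: 0.033
```

drive_tool --deltas '[[[0.002,0,-0.045],0],[[0,0,-0.045],0],[[0,0,-0.045],0],[[0,0,-0.04],0],[[0,0,-0.03],0],[[0,0,-0.015],0],[[0,0,0],0],[[0,0,0],0]]'

```text
time_s: 10.22
eef_pos: [0.5386, -0.3077, 0.2225]
tcp_rot: [-1.566, 0.121, -0.12]
contact_force: [-0.7, 0.7, -3.7]
gripper_width: 0.0331
```

Run:
```python
from cell import observe,vision
from h import *
s=observe(); print(s['time_s'],s['eef_pos'],s['contact_force'],s['gripper_width'])
p=(.5405,-.310,np.radians(-8.85)); t=w(p,[0,.0005,.14])[0]; goto(s,*t,p[2])
for c in ("side","top"):
    im=vision.snapshot(c)[:,:,::-1]; cv2.imwrite(f"pics/{c}5.png",im)
a=cv2.resize(cv2.imread('pics/side5.png')[280:420,260:400],None,fx=4,fy=4); b=cv2.resize(cv2.imread('pics/top5.png')[180:320,380:520],None,fx=4,fy=4)
cv2.imwrite('pics/m5.png',cv2.resize(np.hstack([a,b]),None,fx=.7,fy=.7))
```

```text
10.225 [ 0.53859503 -0.30772311  0.22250548] [-0.66246047  0.70863111 -3.68882905] 0.03306151961146929
tool x,y,z world
 [[ 0.988 -0.153 -0.001]
 [-0.     0.001 -1.   ]
 [ 0.153  0.988  0.001]] pos [ 0.5386 -0.3077  0.2225] q [-0.62  0.48  0.21  1.31  0.   -0.47]
yaw change world -0.0009 => turn about tool y 0.0009 q6 est 
  shift now-frame [ 0.0023  0.0825 -0.0016]  final-frame [ 0.0023  0.0825 -0.0016]
yaw change world 3.1407 => turn about tool y -3.1407 q6 est 
  shift now-frame [ 0.0023  0.0825 -0.0016]  final-frame [-0.0022  0.0825  0.0014]
```

View pics/m5.png

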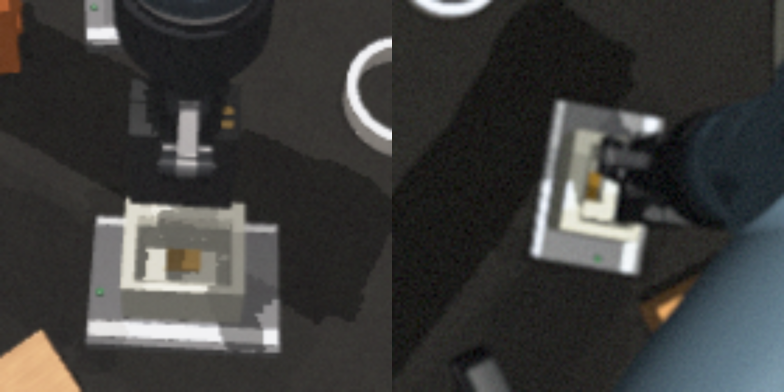

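drive_tool --deltas '[[[0.002,0.02,-0.0015],0],[[0,0.02,0],0],[[0,0.02,0],0],[[0,0.015,0],0],[[0,0.01,0],0],[[0,0.005,0],0],[[0,0,0],0],[[0,0,0],0]]'

```text
time_s: 11.32
eef_pos: [0.5407, -0.3112, 0.1335]
tcp_rot: [-1.568, 0.121, -0.123]
contact_force: [0.0, -0.2, -2.4]
gripper_width: 0.0329
```

Run:
```python
from cell import observe,vision
from h import *
s=observe(); print(s['time_s'],s['eef_pos'],s['contact_force'],s['gripper_width'])
p=(.5405,-.310,np.radians(-8.85)); t=w(p,[0,.0005,.12])[0]; goto(s,*t,p[2])
im=vision.snapshot('side')[:,:,::-1]; cv2.imwrite(f"pics/side6.png",im)
cv2.imwrite('pics/m6.png',cv2.resize(im[320:410,285:365],None,fx=7,fy=7,interpolation=cv2.INTER_CUBIC)[:600])
im=vision.snapshot('top')[:,:,::-1]; cv2.imwrite(f"pics/top6.png",im)
cv2.imwrite('pics/m6t.png',cv2.resize(im[205:285,420:490],None,fx=7,fy=7,interpolation=cv2.INTER_CUBIC)[:600])
```

```text
11.325 [ 0.54065083 -0.31122276  0.13349928] [ 0.00909259 -0.20000652 -2.44885329] 0.032923047592869646
tool x,y,z world
 [[ 0.988 -0.154  0.001]
 [ 0.001 -0.001 -1.   ]
 [ 0.154  0.988 -0.   ]] pos [ 0.5407 -0.3112  0.1335] q [-0.62  0.52  0.04  1.1   0.   -0.47]
yaw change world 0.0004 => turn about tool y -0.0004 q6 est 
  shift now-frame [-0.0004  0.0135  0.0017]  final-frame [-0.0004  0.0135  0.0017]
yaw change world -3.1412 => turn about tool y 3.1412 q6 est 
  shift now-frame [-0.0004  0.0135  0.0017]  final-frame [ 0.0003  0.0135 -0.0017]
```

View pics/m6.png

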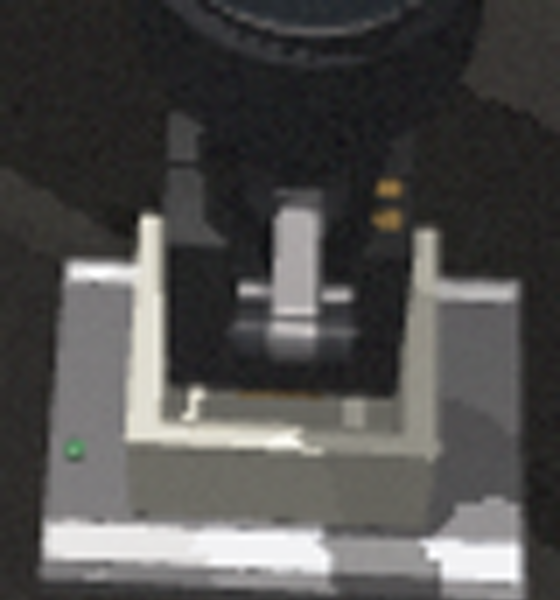

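View pics/m6t.png

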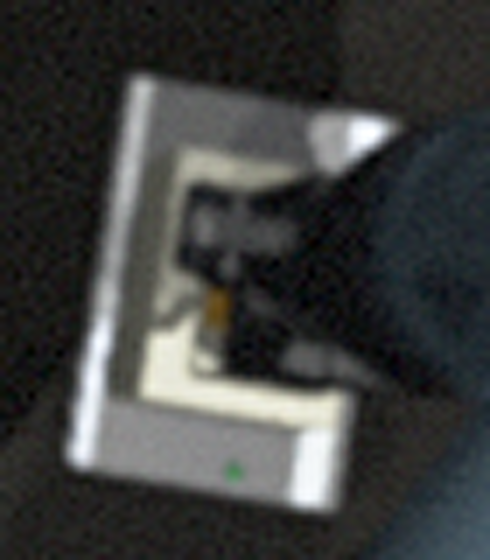

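Run:
```python
from cell import vision
from h import *
c='side';ci=vision.camera_info(c)
im=cv2.imread('pics/side6.png'); im0=cv2.imread('pics/side0.png')
Y=np.radians(-8.85)
def R(n,img,e,p0,**k):
    p=fit(img,ci,e,p0,**k); print(n,np.round(p[:2]*1e3,1),round(np.degrees(p[2]),2)); return p
for z in (.078,.0805,.083):
    e=[((-.03,-.017,z),(-.03,-.017,z+.025)),((.03,-.017,z),(.03,-.017,z+.025)),((-.03,-.017,z),(.03,-.017,z))]
    R('pack z%.4f'%z,im,e,(.5405,-.311,Y),win=3,fixyaw=Y)
e=rect(-.04,.04,-.027,.035,.067,'-x+x-y')
R('cradle now',im,e,(.5405,-.310,Y),win=3,fixyaw=Y)
R('cradle then',im0,e+rect(-.04,.04,-.027,.035,.067,'+y'),(.5405,-.310,Y),win=3,fixyaw=Y)
e=[((-.0315,-.015,.067),(-.0315,.01,.067)),((.0315,-.015,.067),(.0315,.01,.067)),((-.03,-.0225,.067),(.03,-.0225,.067))]
R('mouth now',im,e,(.5405,-.310,Y),win=2.5,fixyaw=Y)
R('mouth then',im0,e,(.5405,-.310,Y),win=2.5,fixyaw=Y)
for img,fn in((im,'a'),(im0,'b')):
    x0,y0,sc=285,320,7; o=cv2.resize(img[y0:410,x0:365],None,fx=sc,fy=sc,interpolation=cv2.INTER_CUBIC)
    for ed,col in ((rect(-.04,.04,-.027,.035,.067),(0,0,255)),(rect(-.0315,.0315,-.0225,.0225,.067),(255,0,255)),(rect(-.0315,.0315,-.0185,.0185,.063),(0,255,255)),(rect(-.03,.03,-.017,.017,.0805,'-y'),(0,255,0))):
        for A,B in ed:
            q=((proj(ci,w((.5405,-.310,Y),np.array([A,B])))-[x0,y0]+.5)*sc).astype(int); cv2.line(o,tuple(map(int,q[0])),tuple(map(int,q[1])),col,1)
    cv2.imwrite(f'pics/v{fn}.png',o[:600])
```

```text
per-edge n,med,std px: [(25, -0.09, 0.25), (25, 0.04, 0.15), (25, -0.02, 0.41)]
pack z0.0780 [ 539.9 -310.5] -8.85
  per-edge n,med,std px: [(25, -0.2, 0.24), (25, 0.12, 0.15), (25, -0.02, 0.41)]
pack z0.0805 [ 539.7 -311.4] -8.85
  per-edge n,med,std px: [(25, -0.19, 0.23), (25, 0.13, 0.15), (25, -0.04, 0.42)]
pack z0.0830 [ 539.5 -312.4] -8.85
  per-edge n,med,std px: [(25, 0.06, 0.24), (22, -0.08, 0.35), (25, 0.01, 0.31)]
cradle now [ 540.3 -311.3] -8.85
  per-edge n,med,std px: [(25, -0.14, 0.22), (25, -0.31, 0.44), (25, -0.09, 0.18), (25, -0.13, 0.21)]
cradle then [ 540.6 -311.1] -8.85
  per-edge n,med,std px: [(25, -0.02, 0.23), (25, -0.03, 0.37), (25, 0.02, 0.32)]
mouth now [ 539.2 -315.7] -8.85
  per-edge n,med,std px: [(25, 0.16, 0.16), (25, -0.14, 0.24), (25, 0.0, 0.24)]
mouth then [ 540.  -315.7] -8.85
```

View pics/va.png

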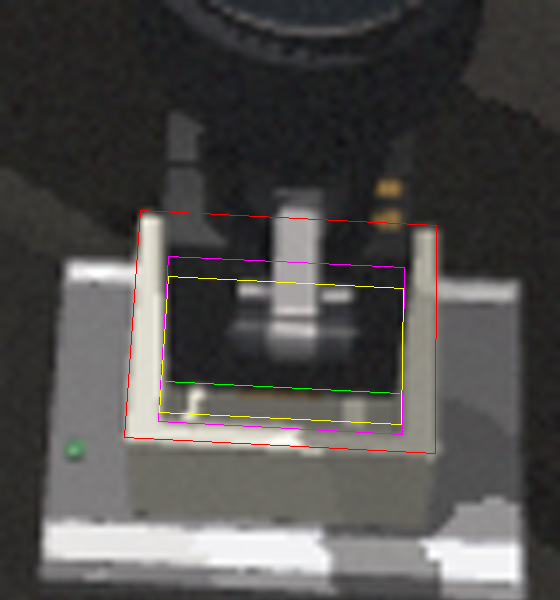

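View pics/vb.png

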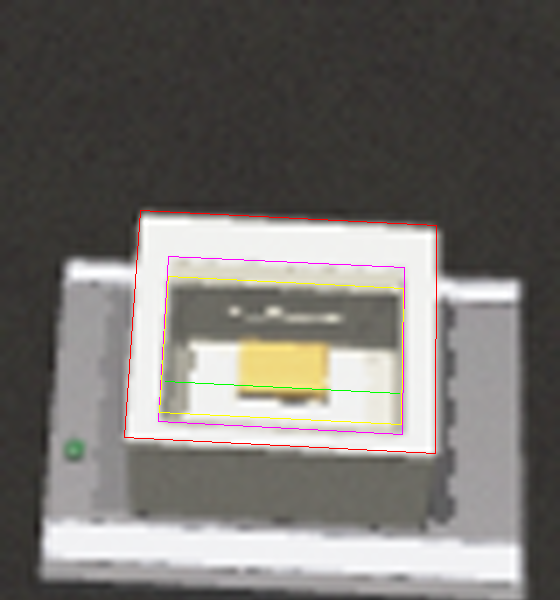

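drive_tool --deltas '[[[0.0005,0.006,0.0003],0],[[0,0.004,0],0],[[0,0.002,0],0],[[0,0.002,0],0],[[0,0.002,0],0],[[0,0,0],0]]'

```text
time_s: 12.18
eef_pos: [0.5406, -0.3106, 0.1166]
tcp_rot: [-1.567, 0.122, -0.121]
contact_force: [-0.2, 0.5, -3.5]
gripper_width: 0.0332
```

drive_tool --deltas '[[[0,0.002,0],0],[[0,0.002,0],0],[[0,0.002,0],0],[[0,0,0],0]]'

```text
time_s: 12.68
eef_pos: [0.5406, -0.3105, 0.1105]
tcp_rot: [-1.567, 0.122, -0.121]
contact_force: [-0.2, 0.4, -2.4]
gripper_width: 0.0335
```

drive_tool --deltas '[[[0,0.003,0],0],[[0,0.003,0],0],[[0,0.003,0],0],[[0,0.003,0],0],[[0,0,0],0]]'

```text
time_s: 13.3
eef_pos: [0.5405, -0.3104, 0.0984]
tcp_rot: [-1.567, 0.122, -0.121]
contact_force: [0.7, 0.6, -3.0]
gripper_width: 0.0331
```

drive_tool --deltas '[[[0,0.003,0],0],[[0,0.003,0],0],[[0,0.003,0],0],[[0,0.003,0],0],[[0,0,0],0]]'

```text
time_s: 13.92
eef_pos: [0.5405, -0.3105, 0.0864]
tcp_rot: [-1.567, 0.122, -0.121]
contact_force: [0.3, -0.0, -2.9]
gripper_width: 0.0332
```

drive_tool --deltas '[[[0,0.002,0],0],[[0,0.002,0],0],[[0,0.002,0],0],[[0,0.002,0],0],[[0,0,0],0]]'

```text
time_s: 14.55
eef_pos: [0.541, -0.3108, 0.0793]
tcp_rot: [-1.568, 0.121, -0.122]
contact_force: [-0.8, 0.7, 3.3]
gripper_width: 0.0334
```

drive_tool --deltas '[[[0,0.002,0],0],[[0,0.0015,0],0],[[0,0,0],0],[[0,0,0],0]]'

```text
time_s: 15.05
eef_pos: [0.541, -0.3108, 0.0756]
tcp_rot: [-1.568, 0.121, -0.122]
contact_force: [-0.9, 0.8, 4.0]
gripper_width: 0.033
```

drive_tool --deltas '[[[0,0.001,0],0],[[0,0,0],0],[[0,0,0],0]]'

```text
time_s: 15.42
eef_pos: [0.541, -0.3108, 0.0749]
tcp_rot: [-1.568, 0.121, -0.122]
contact_force: [-1.7, 1.2, 6.6]
gripper_width: 0.0331
```

drive_tool --deltas '[[[0,0.001,0],0],[[0,0,0],0],[[0,0,0],0]]'

```text
time_s: 15.8
eef_pos: [0.541, -0.3109, 0.0748]
tcp_rot: [-1.568, 0.121, -0.122]
contact_force: [-3.5, 1.8, 12.4]
gripper_width: 0.0335
```

drive_tool --deltas '[[[0,0.0005,0],0],[[0,0,0],0],[[0,0,0],0]]'

```text
time_s: 16.18
eef_pos: [0.541, -0.3109, 0.0748]
tcp_rot: [-1.568, 0.121, -0.123]
contact_force: [-5.1, 2.7, 13.6]
gripper_width: 0.0329
```

drive_tool --deltas '[[[0.0003,0.0003,0],0],[[0,0,0],0],[[0,0,0],0],[[0,0,0],0]]' --hand -0.13 --grip_force 20

```text
time_s: 16.68
eef_pos: [0.5417, -0.3097, 0.0737]
tcp_rot: [-1.566, 0.12, -0.122]
contact_force: [-2.8, 4.3, 10.7]
gripper_width: 0.037
```

drive_tool --deltas '[[[0,0,0],0],[[0,0,0],0],[[0,0,0],0]]' --hand -0.08

```text
time_s: 17.05
eef_pos: [0.5419, -0.3093, 0.073]
tcp_rot: [-1.565, 0.119, -0.122]
contact_force: [-0.1, 4.0, 7.0]
gripper_width: 0.0392
```

Run:
```python
from cell import observe,vision
from h import *
s=observe(); print(s['time_s'],s['eef_pos'],s['contact_force'],s['gripper_width'])
im=vision.snapshot('side')[:,:,::-1]; cv2.imwrite(f"pics/side7.png",im)
cv2.imwrite('pics/m7.png',cv2.resize(im[320:410,285:365],None,fx=6,fy=6,interpolation=cv2.INTER_CUBIC))
```

```text
17.05 [ 0.54187168 -0.30932914  0.07295977] [-0.05250783  3.98096688  7.01188465] 0.03920854442303405
```

View pics/m7.png

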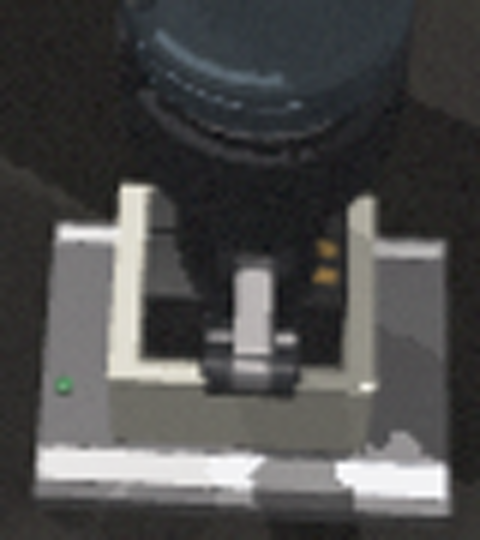

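drive_tool --deltas '[[[0,0,0],0],[[0,0,0],0],[[0,0,0],0]]' --hand -0.02

```text
time_s: 17.48
eef_pos: [0.5417, -0.3097, 0.0724]
tcp_rot: [-1.565, 0.12, -0.122]
contact_force: [1.0, 5.3, 4.3]
gripper_width: 0.0419
```

drive_tool --deltas '[[[0,0,0],0],[[0,0,0],0],[[0,0,0],0]]' --hand 0.1

```text
time_s: 17.85
eef_pos: [0.5411, -0.3108, 0.0722]
tcp_rot: [-1.567, 0.122, -0.122]
contact_force: [1.6, 2.1, -0.2]
gripper_width: 0.0468
```

Run:
```python
from cell import observe,vision
from h import *
s=observe(); print(s['time_s'],s['eef_pos'],s['contact_force'],s['gripper_width'])
im=vision.snapshot('side')[:,:,::-1]; cv2.imwrite(f"pics/side8.png",im)
cv2.imwrite('pics/m8.png',cv2.resize(im[320:410,285:365],None,fx=6,fy=6,interpolation=cv2.INTER_CUBIC))
```

```text
17.85 [ 0.54107325 -0.31084504  0.07218564] [ 1.58874343  2.1496532  -0.15540787] 0.046779562493050895
```

View pics/m8.png

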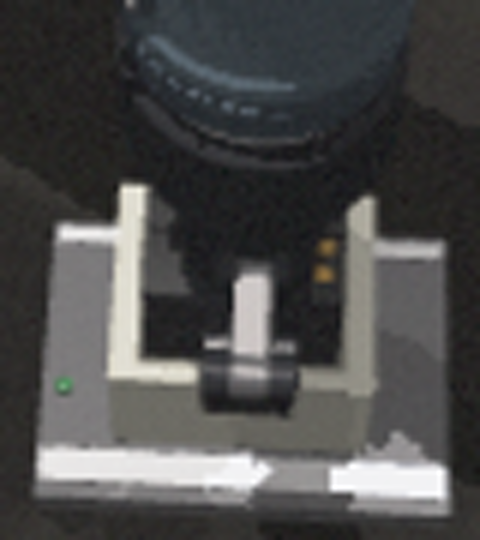

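drive_tool --deltas '[[[0,0,0],0],[[0,0,0],0],[[0,0,0],0],[[0,0,0],0],[[0,-0.005,0],0],[[0,-0.015,0],0],[[0,-0.03,0],0],[[0,-0.03,0],0]]' --hand 1

```text
time_s: 18.9
eef_pos: [0.5412, -0.3108, 0.1544]
tcp_rot: [-1.568, 0.121, -0.122]
contact_force: [-0.7, -0.3, -0.5]
gripper_width: 0.0853
```

drive_tool --deltas '[[[0,-0.03,0],0],[[0,-0.03,0.03],0],[[0,-0.01,0.045],0],[[0,0,0.045],0],[[0,0,0.045],0],[[0,0,0.045],0],[[0,0,0],0],[[0,0,0],0]]'

```text
time_s: 19.9
eef_pos: [0.5737, -0.1036, 0.2234]
tcp_rot: [-1.568, 0.12, -0.122]
contact_force: [-0.4, -0.4, -0.6]
gripper_width: 0.0848
```

Run:
```python
from cell import observe,vision
from h import *
s=observe(); print(s['time_s'],s['eef_pos'],s['contact_force'],s['gripper_width'])
I={c:vision.snapshot(c)[:,:,::-1].copy() for c in('side','top')}
for c in I: cv2.imwrite(f"pics/{c}9.png",I[c])
a=cv2.resize(I['side'][325:415,285:365],None,fx=5,fy=5,interpolation=cv2.INTER_CUBIC);b=cv2.resize(I['top'][200:290,420:490],None,fx=5,fy=5,interpolation=cv2.INTER_CUBIC)
cv2.imwrite('pics/m9.png',np.hstack([a,b]))
ci=vision.camera_info('side');Y=np.radians(-8.85)
for z in (.112,.113,.120):
    x0,y0=285,325
    print(z,[tuple(np.round((proj(ci,w((.5405,-.311,Y),[x,-.017,z]))[0]-[x0,y0]+.5)*5).astype(int)) for x in(-.03,.03)])
```

```text
19.9 [ 0.57366535 -0.10359298  0.22339955] [-0.40673611 -0.35155404 -0.60791325] 0.08480492523798587
0.112 [(np.int64(117), np.int64(216)), (np.int64(290), np.int64(225))]
0.113 [(np.int64(117), np.int64(215)), (np.int64(290), np.int64(224))]
0.12 [(np.int64(117), np.int64(207)), (np.int64(291), np.int64(216))]
```

View pics/m9.png

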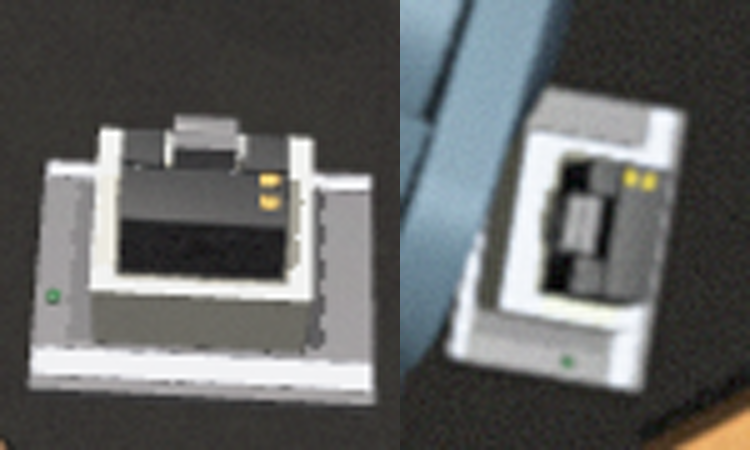

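View pics/side9.png

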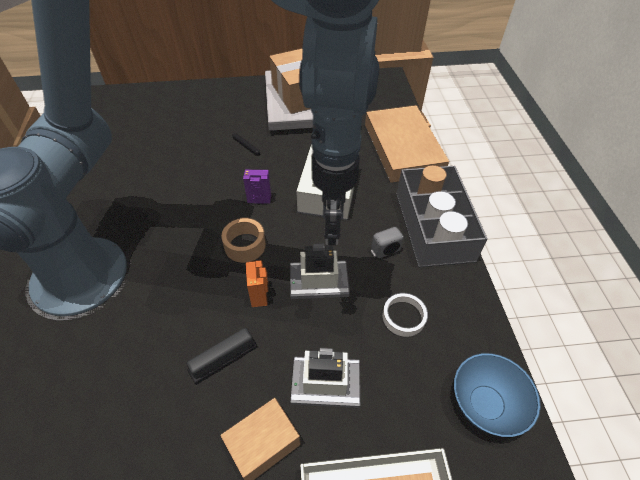

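Run:
```python
from cell import workorder,observe
print(observe()['qd'].round(3)); print(workorder.close_job())
```

```text
[-0.009  0.005 -0.003 -0.     0.003  0.001]
the job is handed in; nothing more can be done
None
```

I moved the flat pack from the printer into the empty charger, tab on the +y side. The last pictures show it down and apparently latched, and the job was handed in at about 20 s.

- **Removal:** I pinched the tab fully in at 25–28 N. The pull on the wrist while lifting stayed around 5 N, so the latch was not forced.
- **Insertion:** I lined the pack up by camera with the cradle, then lowered it in small steps. It met no resistance before the contact spring. At the floor the wrist read 13.6 N, and I held the pack down while opening the fingers in stages.
- **Last check (side camera):** with the fingers clear, the pack's front top edge matches a top height of about 112 mm, which is fully home. Unlatched it would have stood about 8 mm higher. I did not tug on the pack to test the latch.
- **Surroundings:** the other pack and the bench items look unmoved in the side view. The gripper was empty and touching nothing at z = 0.22 m.

Two readings were slightly off:

- **Gripper width:** it read about 33 mm at full press instead of the stated 35 mm.
- **Charger cradle:** the block turned out to be offset about 4 mm towards +y from the well. I worked from the well and plinth, not the block's outline.

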